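Load the mill with the grinding jar that has its ball in

TASK

One of the four closed steel grinding jars on the rest still has its grinding ball loose inside, the other three are empty, and only shaking or tipping them tells which. Find the jar that rattles, lay it in the cradle of the mill between the end plates, let go of it, and swing the retaining yoke fully down over it. The empty jars never go into the mill and must end lying properly in the rest, centred in any of its places; do not disturb the other things on the bench.

Things in the scene. Friction and masses are not known exactly. Their poses are not given: they have to be found in the camera images.
- rack: Jar rest: grey base plate 120 x 318 x 8 mm, fixed to the bench, with two aluminium cross rails (14 mm thick, 36 mm before and behind the middle, 58 mm free between them for fingers) with V-shaped rests for four jars side by side, 80 mm apart. Origin: centre of the underside; x along the jars, y across them. The jars lie with their axis 62 mm above the bench.
- slot0 (a point): Place 0 of the rest, 120 mm from its middle towards rack -y. At the start a jar lies in each of the four places, its middle on this point or up to 2 mm off along its axis. The jars look alike: plain closed steel cylinders, 48 mm in diameter, 130 mm long, with a knurled, tightly screwed cap on one half, 0.5 to 0.75 kg; linings differ, so weight tells nothing. Grip a jar near its middle.
- slot1 (a point): Place 1 of the rest, 40 mm from its middle towards rack -y: the middle of the axis of a jar that lies here. In one of the four jars, at any place, a 30 mm, 220 g ball runs freely 82 mm along the axis. It knocks at the ends when the jar is shaken lengthwise, and runs to the lower end when tipped; its moment on the gripper is then up to 0.09 N m to either side of the middle.
- slot2 (a point): Place 2 of the rest, 40 mm from its middle towards rack +y: the middle of the axis of a jar that lies here. Axes as the rack's.
- slot3 (a point): Place 3 of the rest, 120 mm from its middle towards rack +y: the middle of the axis of a jar that lies here. Axes as the rack's.
- mill: Compact vibration mill, white casing 200 x 220 mm, 112 mm high, fixed to the bench. Origin: centre of the underside; front with the control panel at -x, hinge of the yoke at the rear (+x). On the aluminium platform on top (126 mm above the bench, 140 x 164 mm) stands the cradle, its middle straight above the origin.
- cradle (a point): Middle of the jar's axis when the jar is seated in the mill, 48 mm above the platform. It lies along mill y, either way round, in two V rests 37 mm left and right (60 mm free between for fingers), between end plates 142 mm apart (6 mm play at each end, tops 4 mm below the axis). Posts 48 mm before and behind, 37 mm left and right, rise 22 mm (front) and 36 mm (rear lugs) above the axis.
- yoke (a joint): Hinge angle of the retaining yoke: 0 is fully down over the jar (1 mm above its top), 1.57 upright, up to 2.35 leaning back, open. It starts leaning back, at 2.0 to 2.3. A stiff friction hinge: it stays about where it is left and takes 1 to 2 N at the bar.
- yoke_hinge (a point): Middle of the yoke's hinge axis (along mill y), 48 mm behind the cradle point (mill +x) and 28 mm above it.
- yoke_bar (a point): Middle of the yoke's cross bar, a 10 mm round steel bar 96 mm long along mill y, 100 mm from the hinge axis; two flat arms 37 mm left and right of the middle (64 mm free between them) join it to the hinge. Down, it lies 52 mm before the cradle point (mill -x) and 28 mm above it.
- tube_rack: Orange rack 100 x 230 mm with capped tubes, 133 mm high; origin centre of underside. Not part of the job: leave it where it stands.
- tip_box: Grey box with clear lid, 122 x 84 x 79 mm; origin centre of underside. Not part of the job: leave it where it stands.
- flask: Glass jar 72 mm wide, 140 mm high; origin centre of underside. Not part of the job: leave it where it stands.
- spare_tube: Red-capped clear tube lying on a small white holder, 117 x 34 x 34 mm; origin centre of underside. Not part of the job: leave it where it stands.

How it is judged:
By the outcome, as a careful person would: the job done as asked, in the order asked, and still so for the second after the job is handed in, with the robot touching nothing.
It also fails if it takes over 72 s, if anything falls off the work surface, if the arm or the gripper's body presses on something with over 40 N, if the wrist force passes 120 N, or if a joint passes its speed limit or range.

ROBOT

A 6-joint arm with a two-finger parallel gripper is mounted at the origin on the work surface. World frame = base frame: x ahead of the robot, y to its left, z up, the work surface at z = 0. Lengths are in m, angles in rad, forces in N, time in s.
With the tool pointing down it reaches from about 0.275 to 0.825 m from the base axis. Payload 4.9 kg.
Tool frame: the origin (TCP) lies midway between the tips of the shut fingers; the grasp point (between the pads) lies 19 mm behind it (bot.grip_depth is the distance from the TCP to the grasp point, in m); y points along the fingers, x is the direction in which the jaws open and shut, and the axes are right-handed (so a half turn about y gives the same grasp; the last joint's range is limited). The gripper opens to 85 mm and grips with 20 to 120 N. Pads are 22 mm wide; open, the fingers measure 114 mm over their backs; the gripper's body (76 mm by 85 mm) begins 54 mm behind the grasp point. The pads swing forward as they close: fully open they stand 13 mm farther back than shut.
Start: joints at [-1.323, 0.326, -0.193, 1.052, 0, 1.437], TCP at [0.205, -0.51, 0.231] pointing down, gripper open.
Joint ranges: [-2.65, 2.65], [-0.97, 1.79], [-1.3, 1.35], [-1.93, 2.1], [-1.47, 1.37], [-3.14, 3.14]. Speed limits (rad/s): [2.57, 2.57, 3.14, 3.14, 3.14, 3.14].

INTERFACE

Orientations are given as a unit quaternion [w, x, y, z].
In Python, from cell import bot gives the robot as it stands. Calls block until the motion is done:
- bot.move_pose(position, orientation): joint-space move of the TCP to a pose.
- bot.move_linear(position, speed=0.15, rotation=None, until_force=None): straight line of the TCP; rotation=None keeps the orientation; speed is the mean speed in m/s. With until_force (N) it stops when the force on the tool has changed by that much, and returns True; else False.
- bot.goto_joints(angles): joint-space move.
- bot.set_gripper(opening, grasp_force=None): opening from 0.0 (shut) to 1.0 (fully open); grasp_force is the grip in N (None keeps the last); returns when the fingers have stopped.
- bot.wait(seconds).
- bot.solve_ik(position, orientation): joint angles nearest the present ones, or None.
- bot.camera(name): name is "scene" or "top"; returns the picture (384x512x3 uint8, red, green, blue); there is no depth.
- bot.calibration(name): a dict with "mtx" (3x3 intrinsics, pixels), "extrinsics" (4x4, takes a point from world to camera coordinates). Camera axes: x right, y down, z forward; pixel columns grow to the right and rows downward; lengths in m; the calibration is good to about 2 mm. A picture is of the moment at which its call begins. calibration takes no time and is no camera call.
A pose or a line that the arm cannot do raises bot.PlanningError and nothing moves.
- bot.close_job(): hands the job in, once; it reports no verdict.
Trained networks look in the newest picture that a camera, given by its name, has taken for a name from the list of things; names that differ only in an ending like _2 or _b are one class to them, and where a whole thing is asked for, a point or a joint stands for the part that bears it (a point fixed in the world has none). Each returns a list of dicts, best first, with "confidence" (0 to 1); they miss things now and then, are a little off and sometimes report something else, mostly with a low value. They report only what shows in the picture. A call takes as long as a camera call.
- bot.search_frame(camera, thing): "bbox" ([left, top, width, height] in pixels, round what is visible of it).
Readings, each from a call of its own:
- bot.read_clock(): time.
- bot.read_joint_positions(): joint angles.
- bot.read_joint_vel(): joint speeds.
- bot.read_joint_efforts(): joint torques, N m.
- bot.read_position(): TCP position.
- bot.read_tool_rot(): TCP orientation.
- bot.read_ft_force(): force on the tool from outside, world axes, zero at the start.
- bot.read_moment(): the same for the moment, N m.
- bot.read_gripper_width(): opening from 0.0 (shut) to 1.0 (fully open).
Only numpy, scipy, OpenCV 4.12 (cv2) and the standard library are available. Lean on these libraries where they do the work, as an engineer would, in place of code of your own. Each camera call takes 0.05 s, during which the arm holds its last target.

## Working session

There is one attempt and no reset: what is moved stays moved. The work goes in short steps, each a Python script; the robot and the scene stay as the last script left them, time stands still between calls to the robot, and variables do not carry over. Pictures are saved under pics/ and viewed, and the job is handed in when it is done.

```bash
ls; mkdir -p pics; python3 - <<'E'
from cell import bot
import cv2
for n in("scene","top"):
    im=bot.camera(n); cv2.imwrite(f"pics/{n}0.png",cv2.cvtColor(im,cv2.COLOR_RGB2BGR))
    c=bot.calibration(n); print(n,c["mtx"].tolist(),c["extrinsics"].round(4).tolist())
    for t in("rack","slot0","mill","yoke","yoke_bar","tube_rack","tip_box","flask","spare_tube"):
        print(t,[(list(map(int,d["bbox"])),round(d["confidence"],2)) for d in bot.search_frame(n,t)][:5])
print(bot.read_clock(),bot.grip_depth,bot.read_tool_rot(),bot.read_ft_force(),bot.read_moment())
E
```

```text
pics
scene [[474.90858524294595, 0.0, 253.30151531004157], [0.0, 474.90858524294595, 193.13389925978353], [0.0, 0.0, 1.0]] [[0.5581, 0.8297, 0.0155, -0.3418], [0.6346, -0.4146, -0.6522, -0.2816], [-0.5346, 0.3738, -0.7579, 1.9332], [0.0, 0.0, 0.0, 1.0]]
rack [([235, 155, 84, 49], 0.6)]
slot0 [([234, 153, 86, 54], 0.58)]
mill [([144, 178, 90, 86], 0.69)]
yoke [([179, 184, 34, 24], 0.56)]
yoke_bar [([178, 181, 36, 25], 0.75)]
tube_rack [([282, 200, 77, 68], 0.87)]
tip_box [([219, 247, 41, 55], 0.56)]
flask []
spare_tube [([100, 274, 36, 28], 0.81)]
top [[481.94469371043465, 0.0, 254.24937174608394], [0.0, 481.94469371043465, 197.2339845265173], [0.0, 0.0, 1.0]] [[-0.0057, -1.0, -0.0048, 0.0102], [-0.9949, 0.0062, -0.1008, 0.604], [0.1008, 0.0042, -0.9949, 1.558], [0.0, 0.0, 0.0, 1.0]]
rack [([149, 214, 97, 37], 0.61)]
slot0 [([151, 213, 95, 37], 0.89)]
mill [([275, 179, 80, 83], 0.77)]
yoke [([308, 182, 32, 27], 0.67)]
yoke_bar [([308, 183, 33, 29], 0.53)]
tube_rack [([175, 125, 74, 38], 0.86)]
tip_box [([290, 132, 27, 39], 0.86)]
flask [([89, 182, 29, 24], 0.71), ([152, 217, 96, 35], 0.41)]
spare_tube [([384, 184, 27, 36], 0.93), ([89, 182, 31, 26], 0.52)]
1.0 0.0187 [ 0.58578747 -0.58578278  0.39604244 -0.39605803] [0.52236287 0.9041667  0.81897662] [ 0.03500809  0.01697665 -0.00226933]
```

```bash
python3 - <<'E'
import cv2
a=cv2.imread("pics/top0.png")[100:300,60:440]; cv2.imwrite("pics/top0c.png",cv2.resize(a,(798,420),interpolation=cv2.INTER_CUBIC))
a=cv2.imread("pics/scene0.png")[130:320,80:380]; cv2.imwrite("pics/scene0c.png",cv2.resize(a,(795,503),interpolation=cv2.INTER_CUBIC))
E
```

```text
(no output)
```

View pics/top0.png

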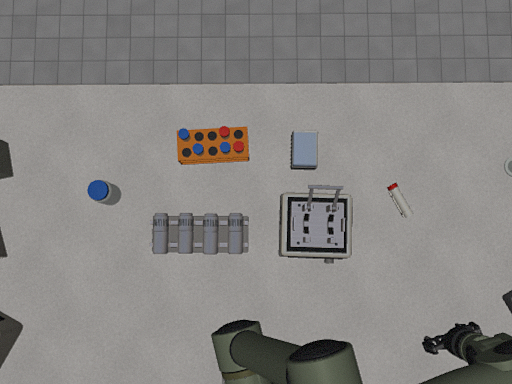

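View pics/top0c.png

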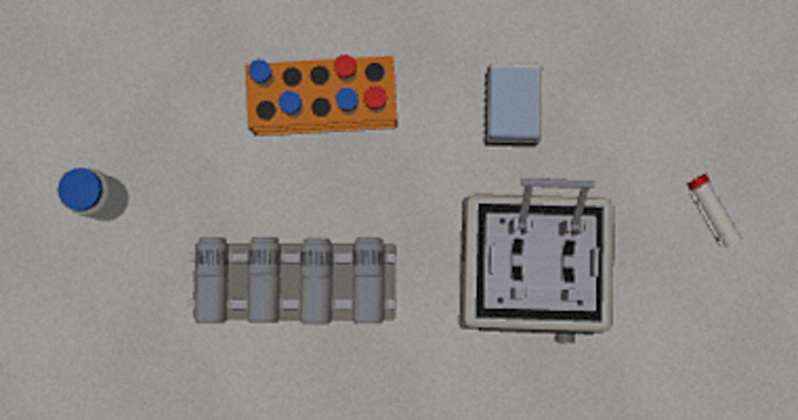

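View pics/scene0c.png

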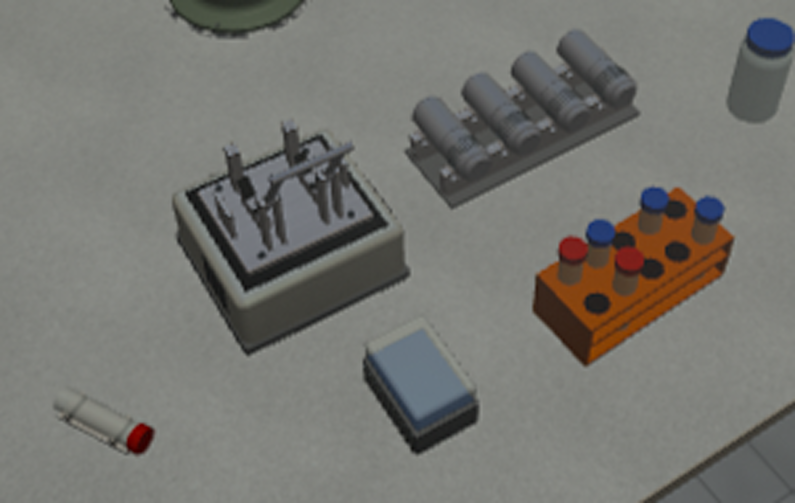

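```bash
cat >h.py <<'E'
import numpy as np,cv2,json
from cell import bot
from scipy.spatial.transform import Rotation as R
C={n:bot.calibration(n) for n in("scene","top")}
def proj(n,P):
    P=np.atleast_2d(P);E=C[n]["extrinsics"];q=P@E[:3,:3].T+E[:3,3];q=q@C[n]["mtx"].T;return q[:,:2]/q[:,2:]
def back(n,uv,z):
    E=C[n]["extrinsics"];d=E[:3,:3].T@np.linalg.solve(C[n]["mtx"],[uv[0],uv[1],1]);o=-E[:3,:3].T@E[:3,3];return o+d*(z-o[2])/d[2]
def T(x,y,yaw,P):
    c,s=np.cos(yaw),np.sin(yaw);P=np.atleast_2d(np.array(P,float));return np.c_[x+c*P[:,0]-s*P[:,1],y+s*P[:,0]+c*P[:,1],P[:,2]]
def rect(w,l,z,cx=0,cy=0): return [[cx+a*w/2,cy+b*l/2,z] for a,b in((1,1),(1,-1),(-1,-1),(-1,1),(1,1))]
def overlay(n,img,polys,box,k,out):
    u0,v0,u1,v1=box
    a=cv2.resize(cv2.imread(img)[v0:v1,u0:u1],None,fx=k,fy=k,interpolation=cv2.INTER_CUBIC)
    a=cv2.convertScaleAbs(a,alpha=1.3)
    for P,col in polys:
        q=(proj(n,P)-[u0,v0]+.5)*k
        cv2.polylines(a,[np.round(q*8).astype(np.int32)],False,col,1,cv2.LINE_AA,3)
    cv2.imwrite(out,a)
E
cat >ov.py <<'E'
from h import *
import sys
rk=eval(sys.argv[1]);ml=eval(sys.argv[2]);th=float(sys.argv[3]);tag=sys.argv[4];src=sys.argv[5] if len(sys.argv)>5 else "0"
r=[(T(*rk,rect(.12,.318,.008)),(0,255,0))]
for y in(-.12,-.04,.04,.12):
    r.append((T(*rk,rect(.13,.048,.062,0,y)),(0,0,255)))
m=[(T(*ml,rect(.2,.22,.112)),(0,255,0)),(T(*ml,rect(.2,.22,0)),(0,255,0)),(T(*ml,rect(.14,.164,.126)),(0,0,255))]
for x,z in((-.048,.196),(.048,.21)):
    for y in(-.037,.037): m.append((T(*ml,[[x,y,.126],[x,y,z]]),(255,0,0)))
hx,hz=.048,.202
b=[hx-.1*np.cos(th),hz+.1*np.sin(th)]
m.append((T(*ml,[[hx,.037,hz],[b[0],.037,b[1]],[b[0],.048,b[1]],[b[0],-.048,b[1]],[b[0],-.037,b[1]],[hx,-.037,hz]]),(0,255,255)))
overlay("top",f"pics/top{src}.png",r,(145,205,255,260),7,f"pics/rt{tag}.png")
overlay("top",f"pics/top{src}.png",m,(270,170,365,268),6,f"pics/mt{tag}.png")
overlay("scene",f"pics/scene{src}.png",r,(225,130,335,215),7,f"pics/rs{tag}.png")
overlay("scene",f"pics/scene{src}.png",m,(140,165,240,268),5,f"pics/ms{tag}.png")
E
python3 - <<'E'
from h import *
f=lambda u,v:(60+u/2.1-.25,100+v/2.1-.25)
for u,v,z in((395,243,.008),(396,320,.008),(210,281,.08),(263,281,.08),(316,281,.08),(369,281,.08)): print("rack",back("top",f(u,v),z).round(4))
for u,v,z in((485,205,.126),(604,204,.126),(601,317,.126),(482,320,.126),(523,182,.28),(592,183,.28)): print("mill",back("top",f(u,v),z).round(4))
E
```

```text
rack [0.5455 0.0284 0.008 ]
rack [0.4241 0.0273 0.008 ]
rack [0.4851 0.3068 0.08  ]
rack [0.4847 0.2267 0.08  ]
rack [0.4842 0.1466 0.08  ]
rack [0.4837 0.0666 0.08  ]
mill [ 0.5933 -0.1066  0.126 ]
mill [ 0.5937 -0.2819  0.126 ]
mill [ 0.4282 -0.2734  0.126 ]
mill [ 0.4249 -0.1     0.126 ]
mill [ 0.6081 -0.1463  0.28  ]
mill [ 0.6062 -0.2375  0.28  ]
```

```bash
python3 ov.py "(.4846,.1867,0.0)" "(.51,-.191,0.02)" 2.1 a
```

```text
(no output)
```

View pics/rta.png

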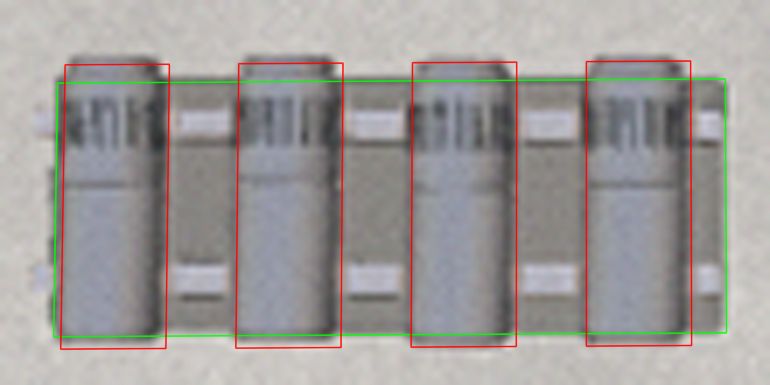

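View pics/mta.png

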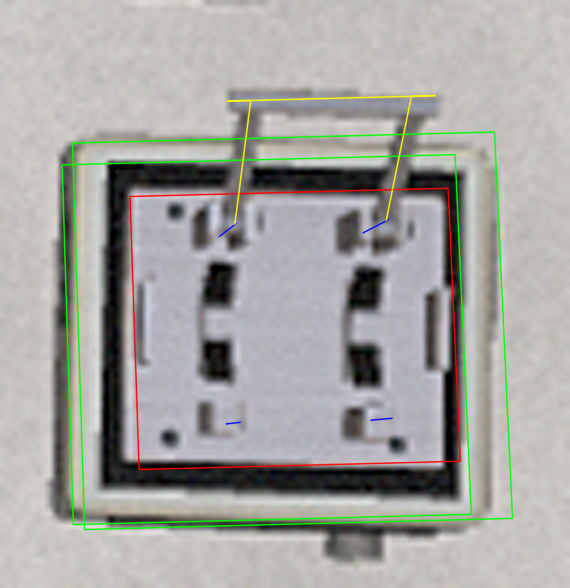

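View pics/rsa.png

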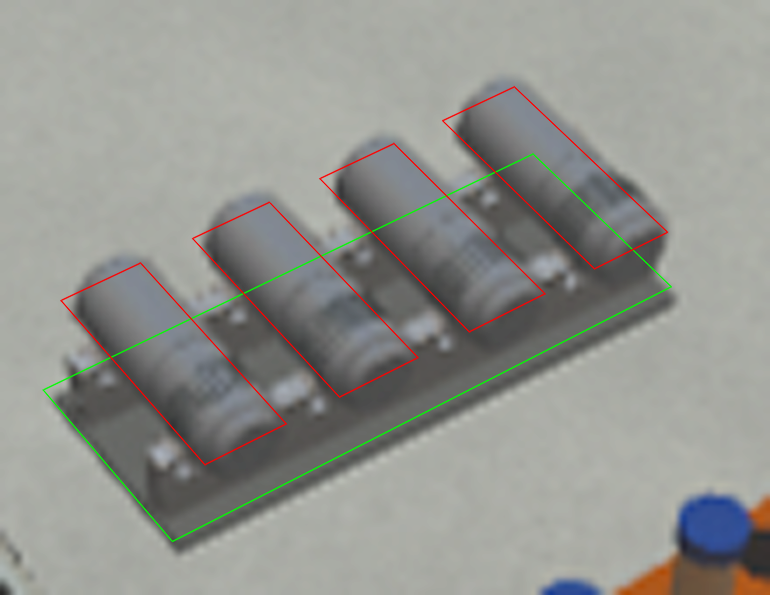

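View pics/msa.png

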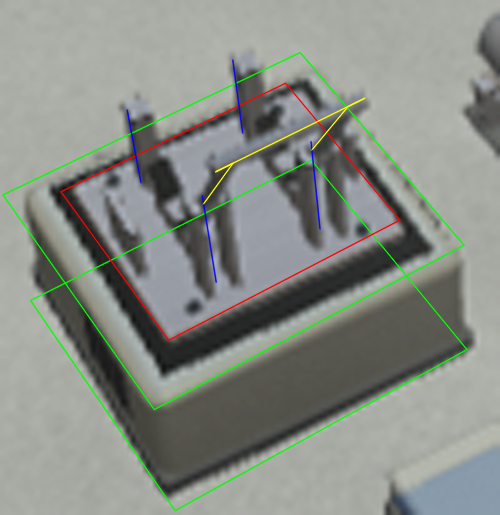

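```bash
python3 - <<'E'
s=open("ov.py").read()
s=s.replace("    r.append((T(*rk,rect(.13,.048,.062,0,y)),(0,0,255)))","""    t=np.linspace(0,2*np.pi,33)
    for x in(-.065,.065): r.append((T(*rk,np.c_[0*t+x,y+.024*np.cos(t),.062+.024*np.sin(t)]),(0,0,255)))
    r.append((T(*rk,rect(.13,.048,.062,0,y)),(0,0,255)))""")
open("ov.py","w").write(s)
E
python3 ov.py "(.4866,.1872,0.0)" "(.511,-.187,-0.03)" 2.18 b
```

```text
(no output)
```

View pics/rtb.png

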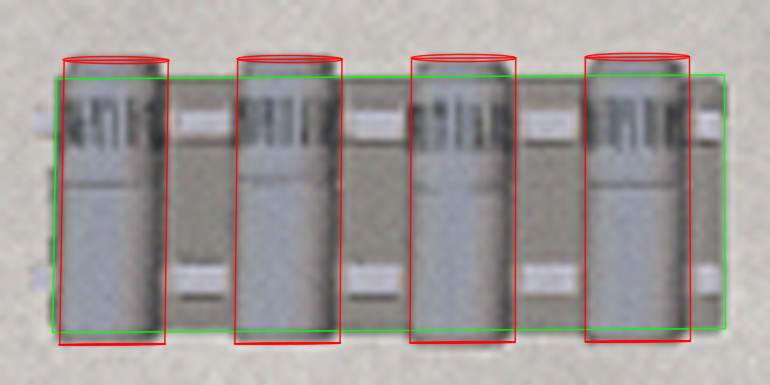

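View pics/mtb.png

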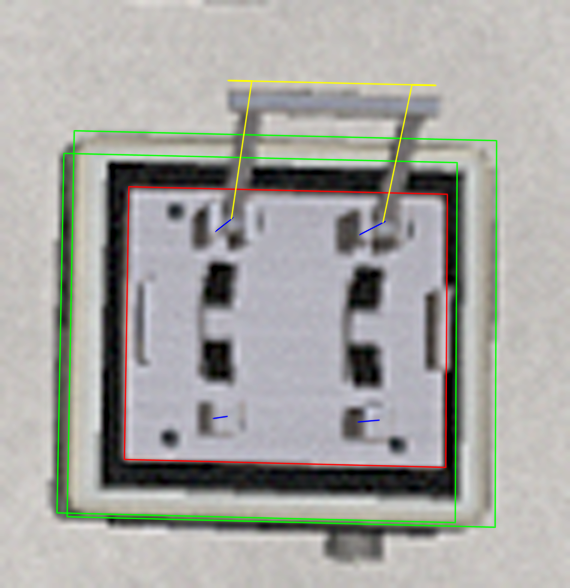

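View pics/rsb.png

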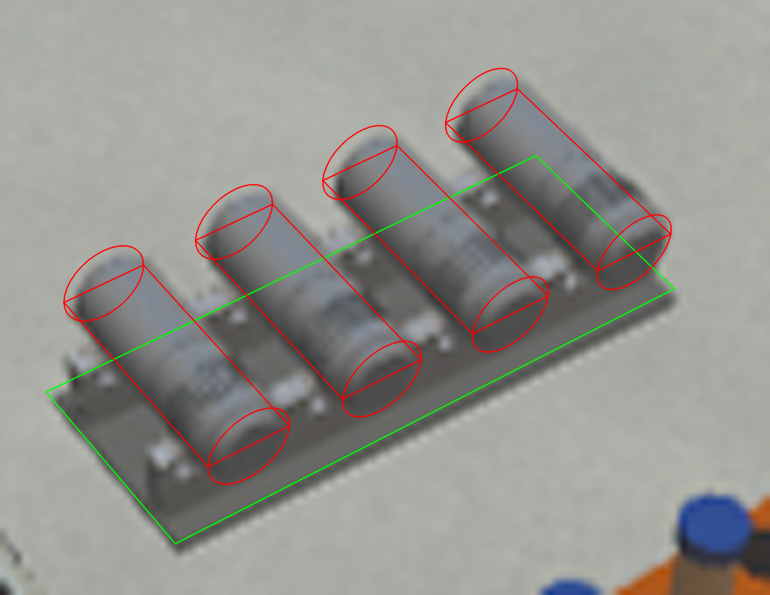

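View pics/msb.png

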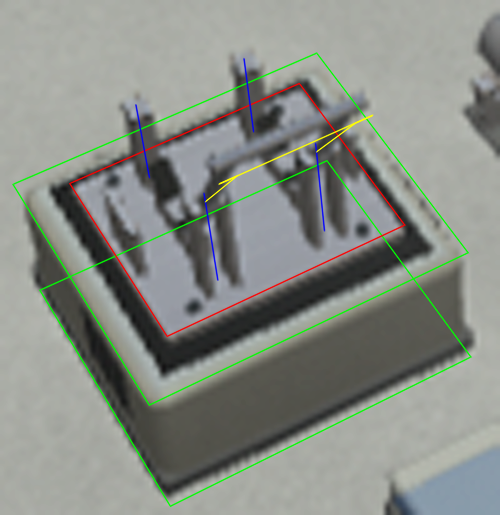

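```bash
python3 - <<'E'
from h import *
ml=(.512,-.188,-.03)
for th in(1.8,1.9,2.0,2.1,2.2,2.3):
    b=[.048-.1*np.cos(th),.202+.1*np.sin(th)]
    P=T(*ml,[[b[0],.048,b[1]],[b[0],-.048,b[1]]])
    print(th,proj("top",P).round(1).tolist(),proj("scene",P).round(1).tolist())
E
python3 ov.py "(.4862,.1880,-0.005)" "(.512,-.188,-0.03)" 2.05 c
```

```text
1.8 [[308.2, 194.2], [343.3, 195.1]] [[207.6, 176.4], [176.9, 189.8]]
1.9 [[308.1, 190.9], [343.2, 191.7]] [[209.3, 179.2], [178.5, 192.7]]
2.0 [[308.0, 187.7], [342.9, 188.5]] [[210.9, 182.2], [180.2, 195.8]]
2.1 [[307.9, 184.7], [342.7, 185.5]] [[212.6, 185.3], [181.8, 199.0]]
2.2 [[307.7, 182.0], [342.3, 182.8]] [[214.1, 188.5], [183.4, 202.2]]
2.3 [[307.5, 179.5], [341.9, 180.3]] [[215.6, 191.7], [184.9, 205.6]]
```

View pics/mtc.png

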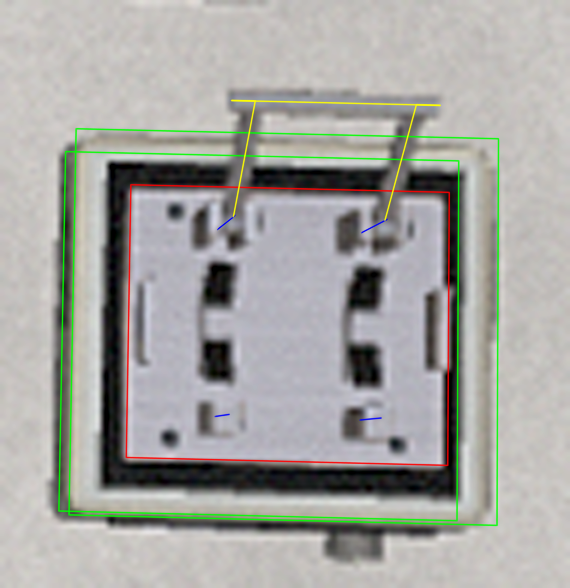

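View pics/msc.png

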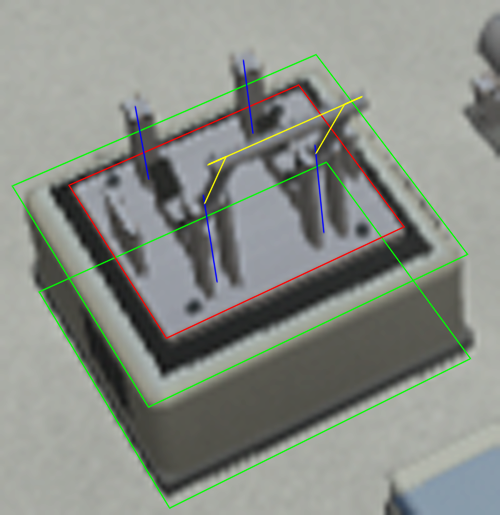

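View pics/rtc.png

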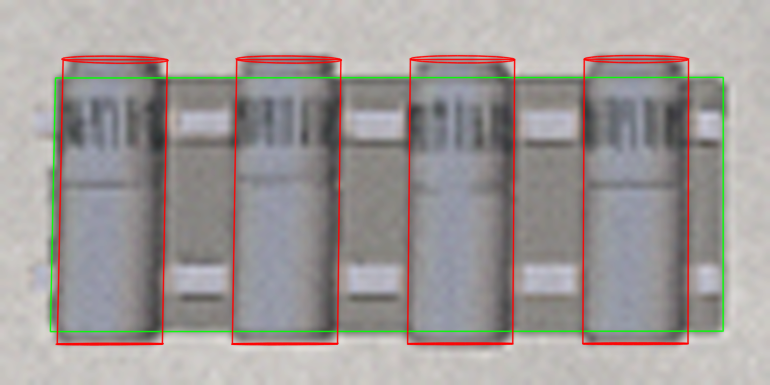

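```bash
cat >>h.py <<'E'
RK=(.4862,.1874,-.004); ML=(.5105,-.1872,-.03); G=float(bot.grip_depth)
def q_of(Rm):
    x,y,z,w=R.from_matrix(Rm).as_quat();return np.array([w,x,y,z])
def rot(ang,tilt=0):
    # tool x horizontal at heading ang, tool y down, tilted about tool x
    x=np.array([np.cos(ang),np.sin(ang),0]);y=np.array([0,0,-1.]);M=np.c_[x,y,np.cross(x,y)]
    return M@R.from_rotvec([tilt,0,0]).as_matrix()
def tcp(grasp,M): return np.asarray(grasp)+G*M[:,1]
def slot(i): return T(*RK,[[0,-.12+.08*i,.062]])[0]
def ft(n=4):
    F=[];Mo=[]
    for _ in range(n): F.append(bot.read_ft_force());Mo.append(bot.read_moment())
    return np.mean(F,0),np.mean(Mo,0)
E
python3 - <<'E'
from h import *
w,x,y,z=bot.read_tool_rot();print(R.from_quat([x,y,z,w]).as_matrix().round(2).tolist())
for s in(1,-1):
  for i in range(4):
    for t in(-.4,0,.4):
      M=rot(RK[2]+s*np.pi/2,t);g=slot(i)+[0,0,.07 if t else -.004]
      q=bot.solve_ik(tcp(g,M),q_of(M));print(s,i,t,None if q is None else np.round(q,2))
for a in(0,np.pi,np.pi/2,-np.pi/2):
  M=rot(ML[2]+a)
  for p in([0,0,.17],[0,0,.3],[.13,0,.29+G]):
    q=bot.solve_ik(tcp(T(*ML,[p])[0],M),q_of(M));print("mill",a,p,None if q is None else np.round(q,2))
print(bot.read_clock(),bot.read_gripper_width())
a=bot.read_clock();ft(4);print(bot.read_clock()-a)
E
```

```text
[[0.37, 0.0, 0.93], [-0.93, -0.0, 0.37], [0.0, -1.0, 0.0]]
1 0 -0.4 [-0.02  0.13 -0.91  0.13  0.   -0.01]
1 0 0 [-0.01  0.44 -0.59  0.54  0.   -0.01]
1 0 0.4 [-0.01  0.62 -0.11  1.23 -0.   -0.01]
1 1 -0.4 [ 0.19  0.17 -0.86  0.15 -0.08  0.18]
1 1 0 [ 0.15  0.47 -0.54  0.56  0.    0.15]
1 1 0.4 [ 0.12  0.65 -0.07  1.25  0.05  0.12]
1 2 -0.4 [ 0.38  0.23 -0.77  0.19 -0.15  0.35]
1 2 0 [ 0.3   0.51 -0.47  0.6   0.    0.3 ]
1 2 0.4 [0.25 0.69 0.01 1.28 0.1  0.23]
1 3 -0.4 [ 0.53  0.31 -0.66  0.26 -0.2   0.5 ]
1 3 0 [ 0.44  0.57 -0.36  0.65  0.    0.44]
1 3 0.4 [0.36 0.74 0.12 1.32 0.14 0.34]
-1 0 -0.4 [-0.01  0.62 -0.11  1.23 -0.    3.14]
-1 0 0 [-0.01  0.44 -0.59  0.54  0.    3.13]
-1 0 0.4 [-0.02  0.13 -0.91  0.13  0.    3.13]
-1 1 -0.4 [ 0.12  0.65 -0.07  1.25  0.05 -3.03]
-1 1 0 [ 0.15  0.47 -0.54  0.56  0.   -2.99]
-1 1 0.4 [ 0.19  0.17 -0.86  0.15 -0.08 -2.96]
-1 2 -0.4 [ 0.25  0.69  0.01  1.28  0.1  -2.91]
-1 2 0 [ 0.3   0.51 -0.47  0.6   0.   -2.84]
-1 2 0.4 [ 0.38  0.23 -0.77  0.19 -0.15 -2.79]
-1 3 -0.4 [ 0.36  0.74  0.12  1.32  0.14 -2.8 ]
-1 3 0 [ 0.44  0.57 -0.36  0.65  0.  
[... 246 characters left out ...]
653589793 [0, 0, 0.17] [-0.49  0.38 -0.33  0.86  0.   -2.03]
mill 3.141592653589793 [0, 0, 0.3] [-0.49  0.29 -0.12  1.17  0.   -2.03]
mill 3.141592653589793 [0.13, 0, 0.3087] [-0.4   0.53  0.28  1.31  0.   -1.94]
mill 1.5707963267948966 [0, 0, 0.17] [-0.49  0.38 -0.33  0.86  0.   -0.46]
mill 1.5707963267948966 [0, 0, 0.3] [-0.49  0.29 -0.12  1.17  0.   -0.46]
mill 1.5707963267948966 [0.13, 0, 0.3087] [-0.4   0.53  0.28  1.31  0.   -0.37]
mill -1.5707963267948966 [0, 0, 0.17] [-0.49  0.38 -0.33  0.86  0.    2.68]
mill -1.5707963267948966 [0, 0, 0.3] [-0.49  0.29 -0.12  1.17  0.    2.68]
mill -1.5707963267948966 [0.13, 0, 0.3087] [-0.4   0.53  0.28  1.31  0.    2.77]
1.0 1.0022237588207312
0.0
```

```bash
cat >>h.py <<'E'
def test(i,first=False,place=None):
    M=rot(RK[2]+np.pi/2);q=q_of(M);s=slot(i);g0=s+[0,0,-.004]
    bot.move_pose(tcp(g0+[0,0,.075],M),q)
    bot.move_linear(tcp(g0,M),speed=.2)
    f0=ft()[0]
    bot.set_gripper(0.0,70); print("w",round(bot.read_gripper_width(),3),"dF",(ft()[0]-f0).round(1))
    gu=g0+[0,0,.07]
    bot.move_linear(tcp(gu,M),speed=.2)
    res=[]
    for t in(.4,-.4):
        Mt=rot(RK[2]+np.pi/2,t);bot.move_pose(tcp(gu,Mt),q_of(Mt));bot.wait(.35)
        F,Mo=ft(8);res.append(Mo);print(i,t,"F",F.round(2),"M",Mo.round(3))
    print(i,"dM",(res[0]-res[1]).round(3),"t",round(bot.read_clock(),2))
def putback(i):
    M=rot(RK[2]+np.pi/2);q=q_of(M);g0=slot(i)+[0,0,-.004]
    bot.move_pose(tcp(g0+[0,0,.07],M),q)
    bot.move_linear(tcp(g0+[0,0,.001],M),speed=.12)
    bot.set_gripper(.74)
    bot.move_linear(tcp(g0+[0,0,.075],M),speed=.25)
E
python3 - <<'E'
from h import *
p=bot.read_position();bot.move_linear(p+[0,0,.14],speed=.3)
bot.set_gripper(.74)
M=rot(RK[2]+np.pi/2);g=slot(0)+[-.03,0,.3]
bot.move_pose(tcp(g,M),q_of(M));print(bot.read_clock())
test(0)
im=bot.camera("scene");cv2.imwrite("pics/s1.png",cv2.resize(im[100:260,150:370,::-1],None,fx=3.5,fy=3.5))
E
```

```text
4.225
w 0.537 dF [-0.5  0.9  6.4]
0 0.4 F [-0.74  0.9  -5.96] M [ 0.01  -0.8    0.001]
0 -0.4 F [-0.56 -0.07 -5.89] M [ 0.009  0.872 -0.002]
0 dM [ 1.000e-03 -1.671e+00  3.000e-03] t 8.74
```

View pics/s1.png

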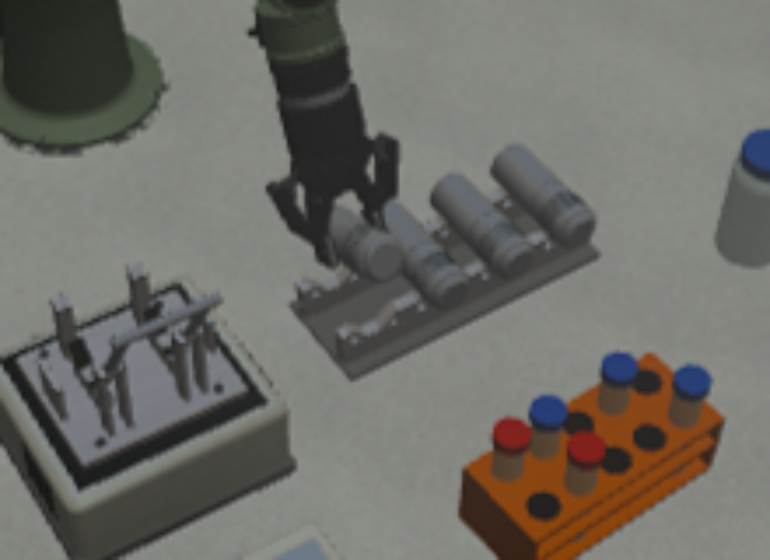

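```bash
python3 - <<'E'
from h import *
M=rot(RK[2]+np.pi/2);g=slot(0)+[0,0,.066]
bot.move_pose(tcp(g,M),q_of(M));bot.wait(.15);print("level",[a.round(3) for a in ft(8)])
putback(0);print(bot.read_clock())
test(1)
g=slot(1)+[0,0,.066]
bot.move_pose(tcp(g,M),q_of(M));bot.wait(.15);print("level",[a.round(3) for a in ft(8)],bot.read_clock())
E
```

```text
level [array([-0.042,  0.256, -5.818]), array([-0.048,  0.036, -0.015])]
11.3
w 0.542 dF [-0.7  2.2  7.6]
1 0.4 F [-0.54  1.34 -6.71] M [ 0.003 -0.798 -0.016]
1 -0.4 F [ 0.24  0.6  -7.5 ] M [-0.003  0.733  0.033]
1 dM [ 0.006 -1.53  -0.05 ] t 15.32
level [array([-0.638, -0.674, -5.847]), array([ 0.103, -0.047, -0.051])] 16.0917
```

```bash
python3 - <<'E'
from h import *
print("lvl",[a.round(3) for a in ft(30)])
g=slot(1)+[0,0,.066]
for t in(.4,0,-.4,0):
    Mt=rot(RK[2]+np.pi/2,t);bot.move_pose(tcp(g,Mt),q_of(Mt))
    for k in range(5):
        F=ft(30);print(t,round(bot.read_clock(),2),F[0].round(2),F[1].round(3));bot.wait(.12)
E
```

```text
lvl [array([-0.638, -0.674, -5.847]), array([ 0.103, -0.047, -0.051])]
0.4 16.65 [ 0.01 -0.29 -5.85] [ 0.046 -0.769 -0.02 ]
0.4 16.77 [-0.2  -1.01 -6.32] [ 0.055 -0.712  0.   ]
0.4 16.88 [-0.01  0.06 -6.88] [-0.013 -0.773 -0.037]
0.4 17.0 [-0.1  -0.23 -7.12] [ 0.006 -0.839 -0.014]
0.4 17.12 [-1.33 -0.44 -6.41] [ 0.003 -0.78  -0.007]
0 17.79 [-0.88  0.17 -7.49] [-0.034  0.    -0.012]
0 17.91 [ 0.44 -0.24 -6.84] [ 0.026 -0.042 -0.012]
0 18.02 [ 0.31  0.29 -7.48] [ 0.005  0.036 -0.062]
0 18.14 [ 0.41  0.79 -6.57] [0.018 0.003 0.012]
0 18.26 [ 0.35  0.54 -5.98] [ 0.025  0.043 -0.041]
-0.4 19.0 [ 0.84 -0.   -5.81] [-0.006  0.768  0.002]
-0.4 19.12 [ 1.13  0.09 -7.03] [0.077 0.751 0.047]
-0.4 19.23 [-0.18  0.34 -6.95] [-0.026  0.871  0.027]
-0.4 19.35 [-0.54 -1.34 -6.36] [ 0.039  0.777 -0.02 ]
-0.4 19.47 [ 0.34  1.12 -5.77] [-0.025  0.799  0.02 ]
0 20.21 [-0.76  1.59 -6.99] [-0.021 -0.028 -0.057]
0 20.32 [ 0.88 -1.02 -6.55] [ 0.021 -0.055 -0.041]
0 20.44 [-0.38 -0.08 -6.66] [-0.001 -0.098 -0.022]
0 20.56 [ 0.55 -1.25 -7.21] [ 0.073 -0.065 -0.026]
0 20.68 [ 0.74 -0.01 -7.08] [-0.005 -0.044 -0.019]
```

```bash
cat >>h.py <<'E'
def samp(n=25,dt=.01):
    A=[]
    for _ in range(n): A.append(np.r_[bot.read_ft_force(),bot.read_moment()]);bot.wait(dt)
    A=np.array(A);return A.mean(0),A.std(0)
def tip(i,lead=.4,small=.05):
    g=slot(i)+[0,0,.066];o=[]
    for s in(1,-1):
        for t in(s*lead,s*small):
            Mt=rot(RK[2]+np.pi/2,t);bot.move_pose(tcp(g,Mt),q_of(Mt));bot.wait(.05)
            m,sd=samp();o.append(m);print(i,t,"F",m[:3].round(2),"My",m[4].round(4),"sd",sd[4].round(3),"t",round(bot.read_clock(),2))
    print("small dM",round(o[1][4]-o[3][4],4),"big dM",round(o[0][4]-o[2][4],4),"expected small if empty",round((o[0][4]-o[2][4])*np.sin(small)/np.sin(lead),4))
E
python3 -c "
from h import *
tip(1)"
```

```text
1 0.4 F [-0.23  0.1  -6.66] My -0.7781 sd 0.031 t 21.61
1 0.05 F [ 0.38  0.06 -6.79] My -0.0704 sd 0.112 t 22.38
1 -0.4 F [ 0.19  0.01 -6.36] My 0.7682 sd 0.04 t 23.31
1 -0.05 F [-0.14  0.   -6.65] My 0.0515 sd 0.032 t 24.13
small dM -0.1219 big dM -1.5464 expected small if empty -0.1985
```

```bash
python3 - <<'E'
from h import *
g=slot(1)+[0,0,.066]
for t in(.1,-.1):
    Mt=rot(RK[2]+np.pi/2,t);bot.move_pose(tcp(g,Mt),q_of(Mt))
    print(t,round(bot.read_clock(),2))
    A=[]
    for k in range(60): A.append(np.r_[bot.read_ft_force(),bot.read_moment()]);bot.wait(.015)
    A=np.array(A).reshape(15,4,6).mean(1); print("My",A[:,4].round(3)); print("Fx",A[:,0].round(1)); print(A.mean(0).round(3), A[5:].mean(0).round(3))
print(bot.read_clock())
E
```

```text
0.1 24.44
My [-0.191 -0.12  -0.565 -0.174 -0.103 -0.105 -0.138 -0.147 -0.141 -0.14
 -0.11  -0.158 -0.136 -0.148 -0.131]
Fx [-0.1 -0.9  3.7  0.9  0.1  0.1 -0.1 -0.   0.6 -0.4 -0.4  0.1  0.1 -0.1
 -0. ]
[ 2.520e-01 -6.300e-02 -6.786e+00  2.000e-03 -1.670e-01 -3.000e-03] [ 3.000e-03 -1.220e-01 -6.663e+00  6.000e-03 -1.350e-01 -2.000e-03]
-0.1 25.81
My [0.158 0.087 0.191 0.185 0.1   0.156 0.154 0.155 0.134 0.154 0.136 0.125
 0.117 0.15  0.116]
Fx [ 0.8  0.3 -0.2 -0.5 -0.2  0.4 -0.5 -0.1 -0.4 -0.  -0.1  0.4 -0.   0.2
  0.2]
[ 0.018  0.108 -6.537  0.015  0.141 -0.007] [ 1.000e-02  4.600e-02 -6.534e+00  1.200e-02  1.400e-01 -3.000e-03]
26.8083
```

```bash
python3 - <<'E'
from h import *
M=rot(RK[2]+np.pi/2);g=slot(1)+[0,0,.1]
bot.move_pose(tcp(g,M),q_of(M))
g=slot(1)+[-.02,0,.29];bot.move_linear(tcp(g,M),speed=.35)
M=rot(ML[2]);c=T(*ML,[[0,0,.17]])[0]
bot.move_pose(tcp(c+[0,0,.18],M),q_of(M))
bot.move_linear(tcp(c+[0,0,.04],M),speed=.25)
print(bot.read_clock(),bot.read_gripper_width())
for n in("scene","top"):cv2.imwrite(f"pics/{n}2.png",bot.camera(n)[:,:,::-1])
t=np.linspace(0,6.3,33);P=[]
for y in(-.065,.065):P.append((T(*ML,np.c_[.024*np.cos(t),0*t+y,.214+.024*np.sin(t)]),(0,0,255)))
for y in(-.071,.071):P.append((T(*ML,[[-.02,y,.126],[-.02,y,.17],[.02,y,.17],[.02,y,.126]]),(0,255,0)))
overlay("scene","pics/scene2.png",P,(140,150,240,255),6,"pics/s2.png")
overlay("top","pics/top2.png",P,(270,165,365,268),6,"pics/t2.png")
E
```

```text
29.8167 0.5418715021313342
```

View pics/s2.png

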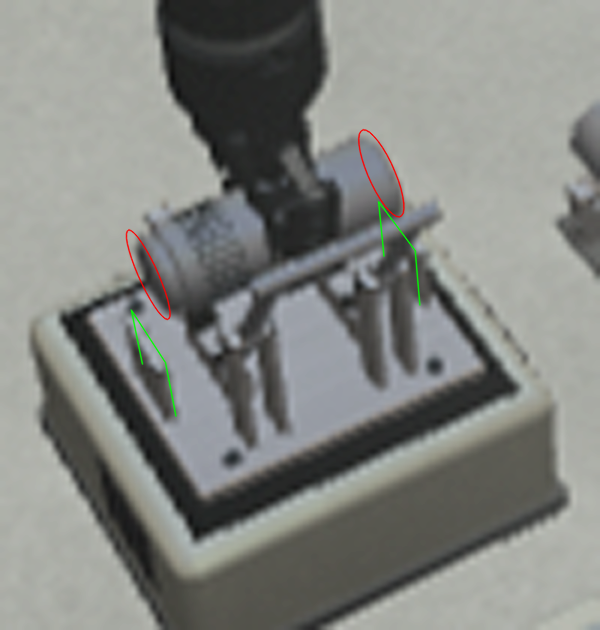

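View pics/t2.png

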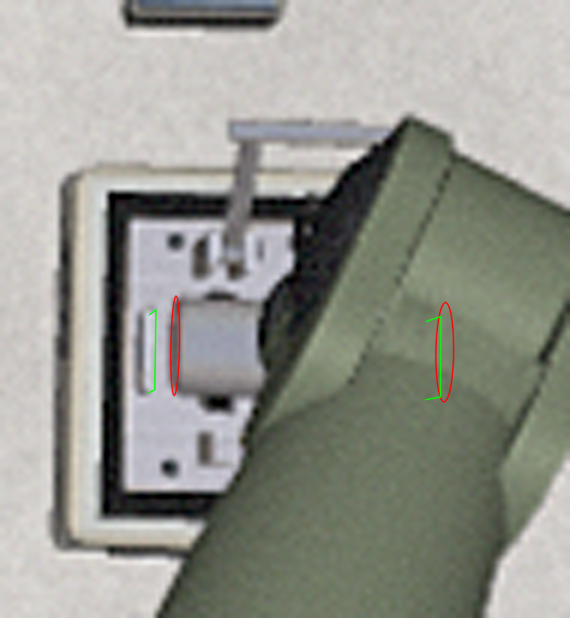

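```bash
python3 - <<'E'
from h import *
M=rot(ML[2]);c=T(*ML,[[0,-.001,.17]])[0]
bot.move_linear(tcp(c+[0,0,.01],M),speed=.12)
h=bot.move_linear(tcp(c+[0,0,-.004],M),speed=.025,until_force=5)
print(h,(bot.read_position()-tcp(c,M)).round(4),ft()[0].round(1),bot.read_clock())
bot.set_gripper(.74)
bot.move_linear(tcp(c+[0,0,.2],M),speed=.3)
print(bot.read_clock())
for n in("scene","top"):cv2.imwrite(f"pics/{n}3.png",bot.camera(n)[:,:,::-1])
t=np.linspace(0,6.3,33);P=[]
for y in(-.065,.065):P.append((T(*ML,np.c_[.024*np.cos(t),0*t+y,.174+.024*np.sin(t)]),(0,0,255)))
overlay("scene","pics/scene3.png",P,(140,150,240,255),6,"pics/s3.png")
E
```

```text
True [ 0.0013 -0.0004  0.002 ] [ 3.8 -0.8  0.6] 30.725
31.85
```

View pics/s3.png

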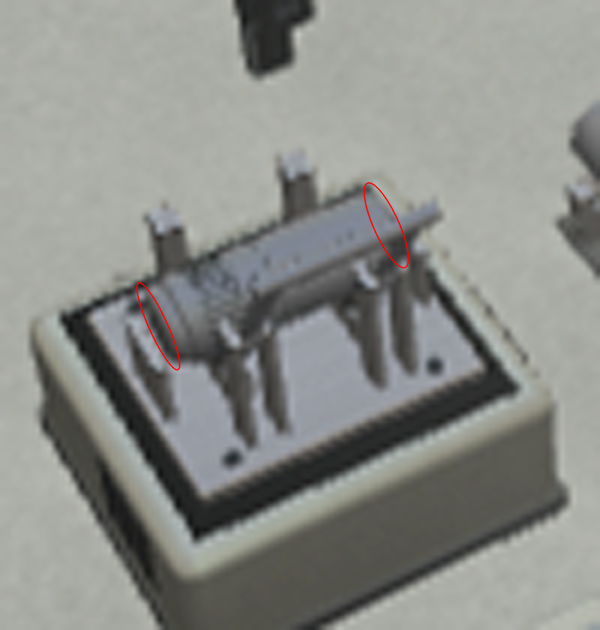

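```bash
python3 - <<'E'
from h import *
M=rot(ML[2]);q=q_of(M)
bar=lambda th:np.array([.048-.1*np.cos(th),0,.202+.1*np.sin(th)])
def P(v): return T(*ML,[v])[0]
bot.set_gripper(0,40)
bot.move_linear(P([.14,0,.355]),speed=.3)
bot.move_linear(P([.14,0,.272]),speed=.25)
off=np.array([.021,0,-.017])
f0=ft()[0]
for th in(2.05,1.75,1.45,1.15,.9,.65):
    bot.move_linear(P(bar(th)+off),speed=.12);print(th,round(bot.read_clock(),2),(ft()[0]-f0).round(1))
for n in("scene","top"):cv2.imwrite(f"pics/{n}4.png",bot.camera(n)[:,:,::-1])
overlay("scene","pics/scene4.png",[],(140,130,240,255),6,"pics/s4.png")
E
```

```text
2.05 34.02 [ 0.1  0.5 -1. ]
1.75 34.42 [-0.8 -0.3 -0.8]
1.45 34.83 [-0.   0.6 -0.3]
1.15 35.23 [-0.6 -0.1 -0.6]
0.9 35.58 [ 0.3  0.7 -0. ]
0.65 35.94 [-0.4  0.1 -0.7]
```

View pics/s4.png

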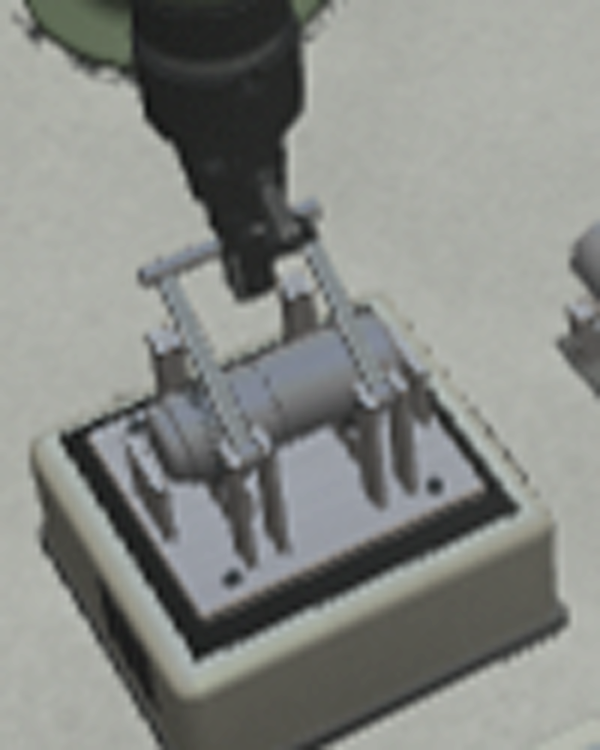

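```bash
python3 - <<'E'
from h import *
M=rot(ML[2])
bar=lambda th:np.array([.048-.1*np.cos(th),0,.202+.1*np.sin(th)])
def P(v): return T(*ML,[v])[0]
off=np.array([.021,0,-.017]);b=bar(.65)+off
bot.move_linear(P(b+[.012,0,.0]),speed=.1)
bot.move_linear(P([b[0]+.012,0,.315]),speed=.25)
o=np.array([0,0,.006])
bot.move_linear(P(bar(1.0)+o+[0,0,.01]),speed=.2)
f0=ft()[0]
for th in(.9,.7,.5,.3,.12):
    bot.move_linear(P(bar(th)+o),speed=.1);print(th,round(bot.read_clock(),2),(ft()[0]-f0).round(1))
h=bot.move_linear(P(bar(0)+[0,0,-.004]),speed=.03,until_force=8)
p=bot.read_position();print(h,p.round(4),P(bar(0))[2]+.005,(ft()[0]-f0).round(1))
bot.move_linear(p+[0,0,.12],speed=.25)
for n in("scene","top"):cv2.imwrite(f"pics/{n}5.png",bot.camera(n)[:,:,::-1])
overlay("scene","pics/scene5.png",[],(140,150,240,255),6,"pics/s5.png");print(bot.read_clock())
E
```

```text
0.9 37.31 [-0.4 -0.  -0.5]
0.7 37.66 [ 0.5 -1.3  0. ]
0.5 38.01 [ 0.1  0.7 -0.7]
0.3 38.36 [-0.   0.2 -0.5]
0.12 38.69 [-0.6  0.2 -0.6]
True [ 0.4591 -0.1857  0.2068] 0.20700000000000002 [-1.7 -0.   5.5]
39.9417
```

View pics/s5.png

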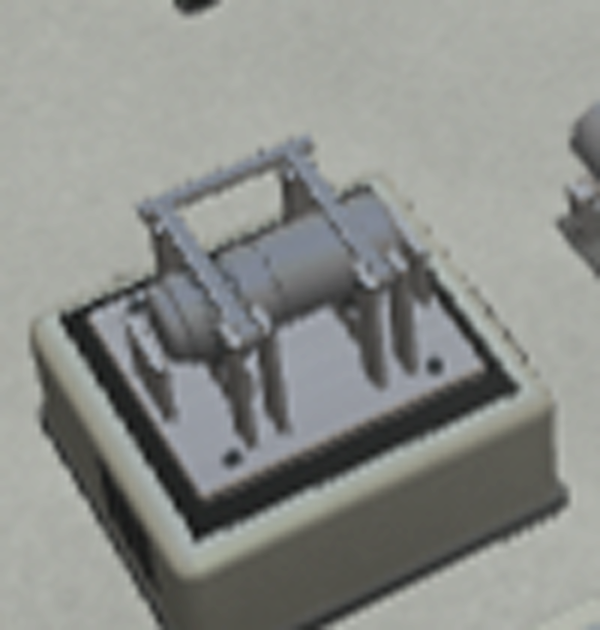

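```bash
python3 - <<'E'
from h import *
p=bot.read_position();z=.2068
bot.move_linear([p[0],p[1],z+.006],speed=.2)
h=bot.move_linear([p[0],p[1],z-.006],speed=.03,until_force=15);print(h,bot.read_position().round(4))
bot.move_linear([p[0],p[1],.38],speed=.3)
bot.goto_joints([-1.323,.326,-.193,1.052,0,1.437]) if False else None
M=rot(ML[2]);bot.move_pose([.25,-.45,.38],q_of(M))
for n in("scene","top"):cv2.imwrite(f"pics/{n}6.png",bot.camera(n)[:,:,::-1])
print(bot.read_clock())
E
python3 ov.py "RK" "ML" 0 6 6; python3 - <<'E'
import cv2,numpy as np
ims=[cv2.imread(f"pics/{n}.png") for n in("rt6","mt6","rs6","ms6")]
a=np.zeros((600,800,3),np.uint8)
for k,i in enumerate(ims):
    s=min(400/i.shape[1],300/i.shape[0]);j=cv2.resize(i,None,fx=s,fy=s);y,x=(k//2)*300,(k%2)*400;a[y:y+j.shape[0],x:x+j.shape[1]]=j
cv2.imwrite("pics/all6.png",a)
E
```

```text
True [ 0.4594 -0.1859  0.2067]
43.1167
```

View pics/all6.png

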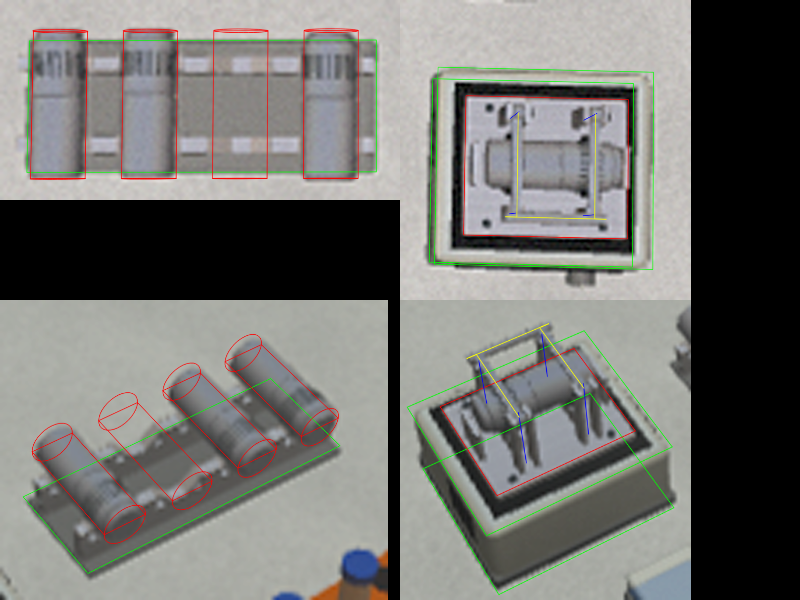

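View pics/top6.png

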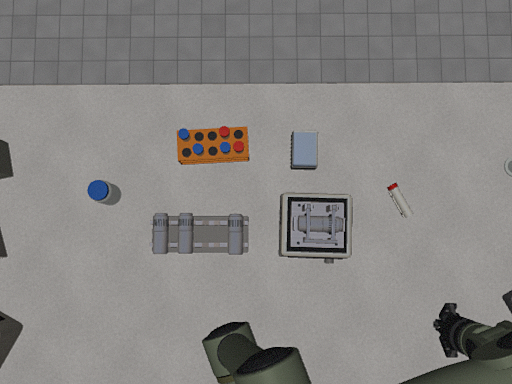

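```bash
python3 - <<'E'
import cv2,numpy as np
a,b=[cv2.imread(f"pics/top{k}.png",0).astype(np.float32) for k in(0,6)]
for n,(u0,u1) in dict(jar3=(150,171),jar2=(175,196),jar0=(226,247)).items():
    A=a[208:258,u0:u1];B=b[208:258,u0:u1]
    print(n,cv2.phaseCorrelate(A,B,cv2.createHanningWindow(A.shape[::-1],cv2.CV_32F)),np.abs(A-B).mean().round(2))
c=np.hstack([cv2.resize(cv2.imread(f"pics/top{k}.png")[205:260,220:255],None,fx=9,fy=9,interpolation=cv2.INTER_CUBIC) for k in(0,6)]);cv2.imwrite("pics/j0.png",c)
E
```

```text
jar3 ((-0.07974084529247527, 0.08767056505454818), 0.9780255695184071) 2.25
jar2 ((-0.08058652357138207, -0.028504538068503393), 1.0211410876115163) 2.24
jar0 ((-0.16742857477604822, 0.14385706936575815), 0.9683663320541381) 4.49
```

View pics/j0.png

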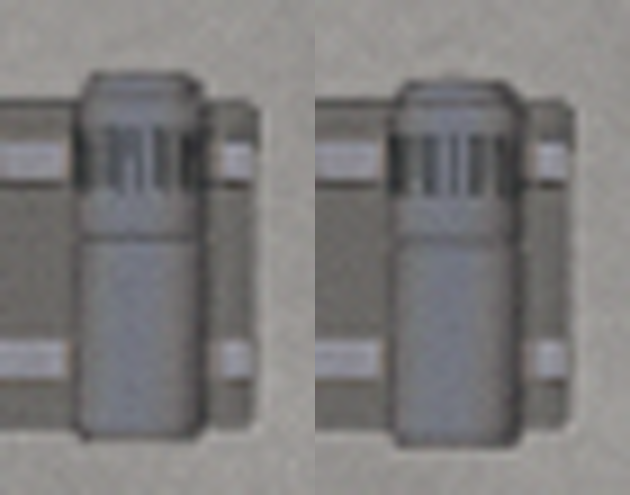

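```bash
python3 - <<'E'
from h import *
for n,z in(("plate",.008),("jar",.08)):
    v=proj("top",T(*RK,[[s*w,-.12,z if n=="plate" else (.075 if s>0 else .062)] for w in((.06,) if n=="plate" else (.065,)) for s in(1,-1)]))
    print(n,((v[:,1]-205+.5)*9).round(0))
E
```

```text
plate [ 99. 425.]
jar [ 73. 441.]
```

```bash
python3 -c "
from h import *
print(bot.close_job(),bot.read_clock())"
```

```text
the job is handed in; nothing more can be done
the job is handed in; nothing more can be done
```

The jar from place 1 is the one that rattles. It now lies in the mill's cradle, let go, with the yoke fully down over it, and I handed the job in at about 43 s.

- **Finding the jar:** I tipped the jars from places 0 and 1. Jar 1 knocked clearly: about a 4 N spike lengthwise and 0.4 N m in the moment. Its moment also shifted by about what a loose ball should give. Jar 0 showed neither. My first tip readings of jar 1 were too noisy to decide, so I repeated the test. Jars 2 and 3 were never lifted.
- **Mill:** The last camera images show the jar between the end plates in both views. Two pushes on the bar (stopping at 8 N and 15 N) both ended at a height of 206.8 mm, against 207 mm expected for fully down.
- **Empty jars:** All three lie in the rest. Jar 0 sits about 2.5 mm nearer the robot than it started, roughly 1.5 to 2.5 mm off centre. That is about the spread the jars started with, so I left it.
- **Other things:** The tube rack, tip box, flask and spare tube look unmoved by eye in the last top image. The arm ended clear of everything.

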